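# Shut the wire box: lid on, four clips down

### The arm

A 6-joint arm with a two-finger parallel gripper is mounted at the origin on the work surface. World frame = base frame: x ahead of the robot, y to its left, z up, the work surface at z = 0. Lengths are in m, angles in rad, forces in N, time in s.
With the tool pointing down it reaches from about 0.425 to 0.925 m from the base axis. Payload 12.5 kg.
Tool frame: the origin (TCP) lies between the finger pads; the fingertips stand 22 mm ahead of it and the grasp point (between the pads) lies 3 mm ahead of it (arm.tip_extent is the z of the fingertips in the tool frame, in m); z points along the fingers, y is the line along which they close (so a half turn about z gives the same grasp; the last joint's range is limited). The gripper opens to 85 mm and grips with 20 to 120 N. Pads are 22 mm wide; open, the fingers measure 114 mm over their backs; the gripper's body (76 mm by 85 mm) begins 54 mm behind the grasp point. The pads swing forward as they close: fully open they stand 13 mm farther back than shut.
Start: joints at [-1.391, 0.491, 1.559, -0, 1.092, -0.106], TCP at [0.176, -0.6, 0.253] pointing down, gripper open.
Joint ranges: [-3.1, 3.1], [-0.84, 2.19], [0.05, 2.79], [-1.13, 4.28], [0.06, 2.93], [-2.69, 2.69]. Speed limits (rad/s): [2.22, 2.22, 2.79, 3.14, 3.14, 3.14].

### API

Orientations are given as a unit quaternion [x, y, z, w].
In Python, from cell import monitor, cams, arm gives the robot as it stands.
- The arm moves only by the tool arm_command, never from a script. Its argument "motion" is one flat list of numbers, 5 for each row, row after row: the shift along the tool's x, y, z in cm, then the turn about the tool's z in rad, then the opening, from -1 (shut) to 1 (fully open), so that 0 is half open. In form: [tx, ty, tz, roll, jaw, tx, ty, tz, roll, jaw, ...]. A call has exactly 10 rows; each row is the pose to reach, as a shift and turn from the pose commanded when the call began, along the tool's axes at that moment; what a row does not reach only later rows make up. A row lasts 1/8 s, in which the tool goes at most 62.5 mm and 10.7 degrees, less where a joint would pass 70% of its speed; a pose out of reach is approached as far as the arm can. A call with a gripper value outside its range is refused whole. The fingers move at their own pace and stop on an object; the grip force is fixed at half the most. Time passes only in rows, so rows that repeat a pose let the fingers close, or fill a call up. It gives the time, the measured TCP pose, the force, the opening and the grip force at its end, in the units of the state.
- monitor.read_state(): the state, without advancing time (a new reading comes with each control period).
- cams.capture(name): name is "side" or "top"; returns a dict with "color" (400x640x3 uint8, blue, green, red), "fx", "fy", "cx", "cy" (pixels), "position" and "orientation" of the camera in the world. Camera axes: x right, y up, looking along -z (the intrinsics and any distortion apply to the point x, -y, -z); pixel columns grow to the right and rows downward; lengths in m; the calibration is good to about 2 mm. A picture is of the moment at which its call begins. There is no depth.
- arm.hand_in(): hands the job in; it is judged then, once.
The state is a dict: "clock": time; "joint_pos": joint angles; "qd": joint speeds; "joint_efforts": joint torques, N m; "tool_pos": TCP position; "eef_rot": TCP orientation; "contact_force": force on the tool from outside, world axes, zero at the start; "ft_torque": the same for the moment, N m; "finger_gap": finger opening in m; "finger_force": force on a finger pad.
Only numpy, scipy, OpenCV 4.12 (cv2) and the standard library are available. Lean on these libraries where they do the work, as an engineer would, in place of code of your own. Each camera call takes 0.05 s, during which the arm holds its last target. There are 200 camera calls.

### The job

Shut the storage box for the night: set its lid squarely on the rim (lay it on, do not let it fall), then flip down the four side clips, one on each side, until every one has snapped flush. Leave the box standing where it is, and do not move the glue pot, the petal tray or the pin pad.

Things in the scene. Friction and masses are not known exactly. Their poses are not given: they have to be found in the camera images.
- box: Milky-clear plastic box full of wire reels, open on top, loose on the table, about 3 kg (slides if pushed with some 15 N). 150 (its x) by 210 (y) mm outside, 95 high, walls 4, mouth 142 x 202; flange round the rim 7 wide, 6 thick (164 x 224 over all, top level with the rim). Contents up to 68 mm high. Origin: centre of its underside, z up. Start yaw within 0.35 rad of the world's.
- lid: White lid, 0.3 kg, first lying flat beside the box. Plate 168 (x) by 228 (y) mm, z = 9 to 16; under it a plug ring 138 x 198, 9 deep, round lower edge, fits the mouth with 2 mm play. Origin: centre of the plug's underside, z up. Fully seated its origin is 86 mm above the box's and its axes lie along the box's (a half turn fits too). Each edge carries a clip. Start yaw within 0.35 rad.
- lid_handle (a point): Middle of the carry handle fixed on the lid's top, on the lid's axis, 44 mm above the lid's origin: a straight bar along the lid's y, 16 mm wide (x), 12 mm high, free for fingers from y = -44 to +44 mm; 22 mm clear height between bar and plate. Axes as the lid's.
- clip_near (a joint): Grey clip at the lid's -x edge: near side (towards the robot at yaw 0), 70 mm wide. Hinge line level, 86 mm from the lid's axis, 12.5 mm above the lid's origin. Angle in rad: 0 = straight down against the box, 1.57 = sticking out level, max 1.95; rests open at 1.6 to 1.9. Its spring resists the push down with up to 3 N at the free end, lifts it again if let go above 0.44, and below that snaps it to 0, where it stays.
- clip_near_ridge (a point): Outer edge of the free end of clip_near, mid width, 34 mm from the hinge line. The leaf is 3 mm thick; when down its outer face is 2 mm, and the small ridge along its free end 5 mm, outside the hinge line; a catch on its inner face lies under the box's flange.
- clip_far (a joint): Grey clip at the lid's +x edge: far side, 70 mm wide. Hinge line level, 86 mm from the lid's axis, 12.5 mm above the lid's origin. Angle in rad: 0 = straight down against the box, 1.57 = sticking out level, max 1.95; rests open at 1.6 to 1.9. Its spring resists the push down with up to 3 N at the free end, lifts it again if let go above 0.44, and below that snaps it to 0, where it stays.
- clip_far_ridge (a point): Outer edge of the free end of clip_far, mid width, 34 mm from the hinge line. The leaf is 3 mm thick; when down its outer face is 2 mm, and the small ridge along its free end 5 mm, outside the hinge line; a catch on its inner face lies under the box's flange.
- clip_left (a joint): Grey clip at the lid's +y edge: left end, 60 mm wide. Hinge line level, 116 mm from the lid's axis, 12.5 mm above the lid's origin. Angle in rad: 0 = straight down against the box, 1.57 = sticking out level, max 1.95; rests open at 1.6 to 1.9. Its spring resists the push down with up to 3 N at the free end, lifts it again if let go above 0.44, and below that snaps it to 0, where it stays.
- clip_left_ridge (a point): Outer edge of the free end of clip_left, mid width, 34 mm from the hinge line. The leaf is 3 mm thick; when down its outer face is 2 mm, and the small ridge along its free end 5 mm, outside the hinge line; a catch on its inner face lies under the box's flange.
- clip_right (a joint): Grey clip at the lid's -y edge: right end, 60 mm wide. Hinge line level, 116 mm from the lid's axis, 12.5 mm above the lid's origin. Angle in rad: 0 = straight down against the box, 1.57 = sticking out level, max 1.95; rests open at 1.6 to 1.9. Its spring resists the push down with up to 3 N at the free end, lifts it again if let go above 0.44, and below that snaps it to 0, where it stays.
- clip_right_ridge (a point): Outer edge of the free end of clip_right, mid width, 34 mm from the hinge line. The leaf is 3 mm thick; when down its outer face is 2 mm, and the small ridge along its free end 5 mm, outside the hinge line; a catch on its inner face lies under the box's flange.
- glue_pot: Bystander: round white open glue pot, 78 mm across, 68 mm high. Origin: centre of its underside.
- petal_tray: Bystander: low wooden tray of blue petals, 110 x 160 x 28 mm. Origin: centre of its underside.
- shaping_pad: Bystander: dark blue pad stuck with pins, 80 x 130 mm, 18 mm thick (pins to 30 mm). Origin: centre of its underside.

How it is judged:
On the way, in this order (a step that is already met when the one before it is completed fails the run):
1. the lid sits squarely on the rim of the box (z of lid in the frame of box between 0.083 and 0.089 m and x of lid in the frame of box between -0.005 and 0.005 m and y of lid in the frame of box between -0.005 and 0.005 m and angle between the z axis of lid and the z axis of box, either way round below 0.03 rad), for 0.2 s.
2. with the lid seated, two of the four clips are down (all of step 1 and (value of joint each of clip_near, clip_right below 0.1 rad or value of joint each of clip_near, clip_far below 0.1 rad or value of joint each of clip_near, clip_left below 0.1 rad or value of joint each of clip_right, clip_far below 0.1 rad or value of joint each of clip_right, clip_left below 0.1 rad or value of joint each of clip_far, clip_left below 0.1 rad)), for 0.2 s.
At the end, for the whole second after the job is handed in: Lid on the rim: origin 83 to 89 mm above the box's, within 5 mm of it in x and y, level to 0.03 rad; all four clips within 0.1 rad of straight down; lid at rest; box upright (0.05 rad) and within 40 mm, glue pot, tray and pad within 30 mm of where they stood (all of step 1 and value of joint each of clip_near, clip_right, clip_far, clip_left below 0.1 rad and linear speed of lid below 0.02 m/s and angle between box's own z axis and vertical below 0.05 rad and distance of box from where it was at the start of the episode below 0.04 m and distance of each of glue_pot, petal_tray, shaping_pad from where it was at the start of the episode below 0.03 m); the robot touches nothing.
It fails at once if the lid is let fall (moves faster than 0.6 m/s, which is a fall of about 2 cm, with no finger on it) (linear speed of lid above 0.6 m/s and contact force between the fingers and lid below 0.05 N).
It fails at once if the box is shoved more than 40 mm or tipped (distance of box from where it was at the start of the episode above 0.04 m or angle between box's own z axis and vertical above 0.25 rad).
It fails at once if a bystander is moved more than 30 mm (distance of any of glue_pot, petal_tray, shaping_pad from where it was at the start of the episode above 0.03 m).
It also fails if it takes over 61 s, if anything falls off the work surface, if the arm or the gripper's body presses on something with over 40 N, if the wrist force passes 120 N, or if a joint passes its speed limit or range.

## Working session

There is one attempt and no reset: what is moved stays moved. The work goes in short steps, Python scripts to look and compute and a tool call to move; the robot and the scene stay as the last step left them, time stands still between calls to the robot, and variables do not carry over. Pictures are saved under pics/ and viewed, at most 10 in all, crops included, and the job is handed in when it is done.

Besides the shell and the picture viewer there is one more tool, called as name(argument=value, ...) on one line, values as JSON. arm_command: Moves the arm, as the interface text tells. Its arguments: {"type":"object","properties":{"motion":{"type":"array","items":{"type":"number"}}},"required":["motion"]}

```bash
ls; mkdir -p pics
python3 - <<'E'
from cell import monitor,cams,arm
import cv2,json
s=monitor.read_state();print({k:s[k] for k in('clock','tool_pos','eef_rot','finger_gap','contact_force')},arm.tip_extent)
for n in('top','side'):
    c=cams.capture(n);cv2.imwrite(f'pics/{n}0.png',c['color']);print({k:v for k,v in c.items() if k!='color'})
E
```

```text
pics
{'clock': 0.0, 'tool_pos': array([ 0.17619306, -0.59944001,  0.25269639]), 'eef_rot': array([ 9.89803666e-01,  1.42437203e-01, -2.67874973e-05, -5.87427188e-04]), 'finger_gap': 0.08544961456598447, 'contact_force': array([-0.60725635,  0.32798099, -1.67169477])} 0.022
{'fx': 410.50512347033185, 'fy': 410.50512347033185, 'cx': 319.9172343948609, 'cy': 200.72332906181327, 'position': array([0.55046661, 0.00697451, 0.97174548]), 'orientation': array([ 0.02091303, -0.0084589 , -0.69701475,  0.71670185])}
{'fx': 405.68914095931484, 'fy': 405.68914095931484, 'cx': 319.0393104029434, 'cy': 207.09434995263794, 'position': array([0.28177722, 0.46375628, 0.69291324]), 'orientation': array([-0.10721151,  0.33774041,  0.89363508, -0.27541505])}
```

View pics/top0.png

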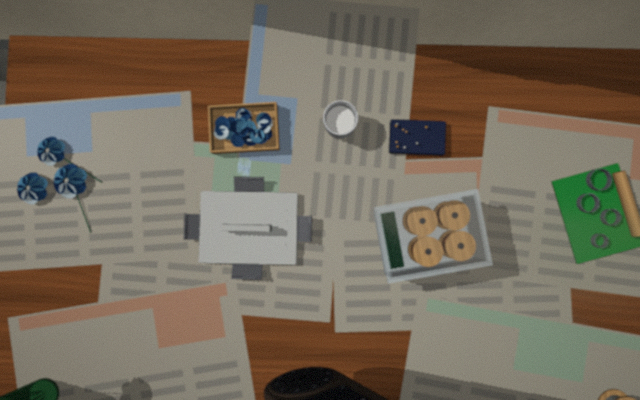

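View pics/side0.png

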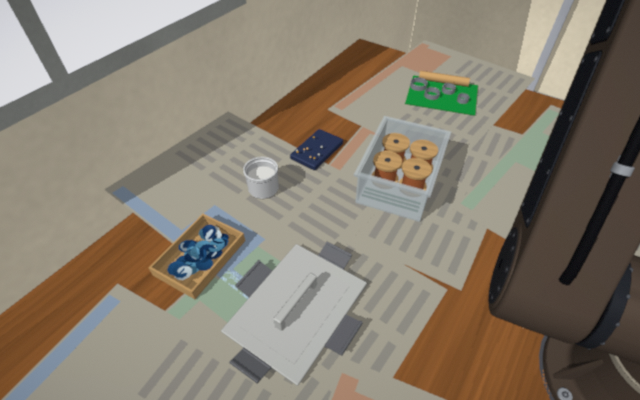

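Top view: the lid is at about (248,228) and the box at about (434,236). The tray is at (245,128), the pot at (341,119) and the pad at (418,137). I'll enlarge the lid and the box.

Run:
```python
import cv2
a=cv2.imread('pics/top0.png')
for n,(x,y) in {'lidc':(180,170),'boxc':(365,178)}.items():
    cv2.imwrite(f'pics/{n}.png',cv2.resize(a[y:y+115,x:x+135],None,fx=5,fy=5,interpolation=cv2.INTER_CUBIC))
```

```text
(no output)
```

View pics/lidc.png

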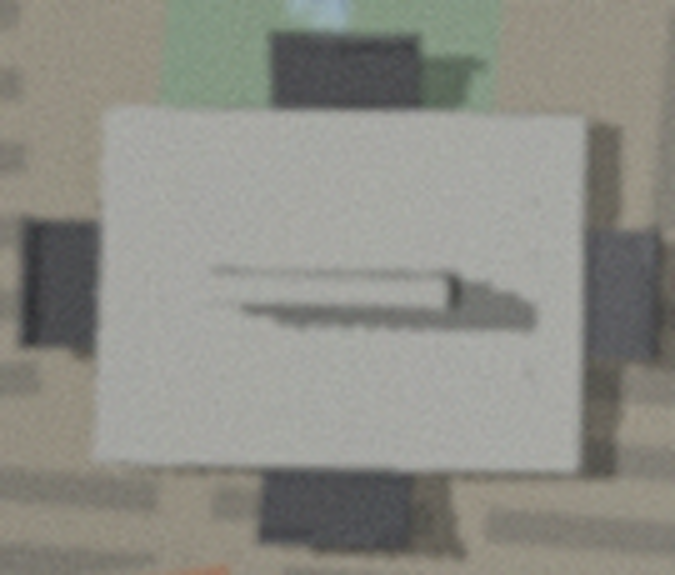

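View pics/boxc.png

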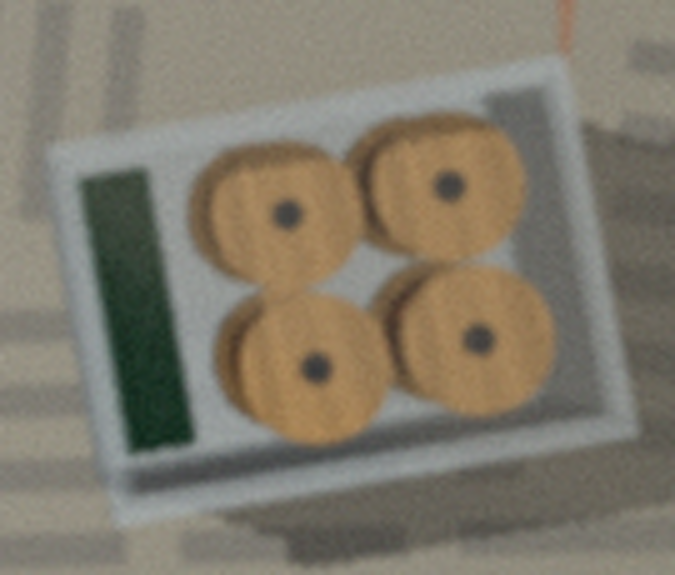

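The lid plate's corners in the crop are (105,107), (585,117), (580,472) and (95,460). The box rim's outer corners are (48,148), (566,58), (638,435) and (120,523). Next I'll fit both poses.

```bash
cat > h.py <<'E'
import numpy as np, cv2
from scipy.spatial.transform import Rotation as R
from scipy.optimize import least_squares
from cell import monitor,cams,arm
def proj(c,P):
    p=R.from_quat(c['orientation']).inv().apply(np.atleast_2d(P)-c['position'])
    return np.c_[c['cx']+c['fx']*p[:,0]/-p[:,2], c['cy']+c['fy']*p[:,1]/p[:,2]]
def fit(obs,x0):  # obs: list of (cam, local pts Nx2 , z, pixels)
    def f(v):
        r=[]
        for c,L,z,px in obs:
            L=np.asarray(L,float); a=v[2]
            W=np.c_[v[0]+L[:,0]*np.cos(a)-L[:,1]*np.sin(a), v[1]+L[:,0]*np.sin(a)+L[:,1]*np.cos(a), np.broadcast_to(z,len(L))]
            r.append((proj(c,W)-px).ravel())
        return np.concatenate(r)
    s=least_squares(f,x0); return s.x,np.round(s.fun,2)
def rel(x,y,z,yaw=None):
    "shift in cm + roll from the present pose to a TCP target (tool x at world yaw)"
    s=monitor.read_state(); r=R.from_quat(s['eef_rot']); m=r.as_matrix()
    d=r.inv().apply(np.array([x,y,z])-s['tool_pos'])*100
    y0=np.arctan2(m[1,0],m[0,0])
    return np.round(d,2), None if yaw is None else round(-((yaw-y0+np.pi)%(2*np.pi)-np.pi),3)
E
python3 - <<'E'
from h import *
c=cams.capture('top')
cor=np.array([(1,1),(1,-1),(-1,-1),(-1,1)])
def pix(u,o): return np.array(o)+(np.array(u)+.5)/5-.5
lid,r=fit([(c,cor*[.084,.114],.016,pix([(105,107),(585,117),(580,472),(95,460)],(180,170)))],[.45,.17,0]);print('lid',lid,r)
box,r=fit([(c,cor*[.082,.112],.095,pix([(48,148),(566,58),(638,435),(120,523)],(365,178)))],[.45,-.27,.1]);print('box',box,r)
print(rel(lid[0],lid[1],.2,np.pi/2+lid[2]),rel(box[0],box[1],.3,np.pi/2+box[2]))
E
```

```text
lid [0.52344008 0.19083388 0.00882578] [-0.35 -0.59  0.76 -0.81  0.19  0.53 -0.62  0.84]
box [ 0.51920639 -0.21910641  0.20144153] [-0.07 -0.51  0.2  -0.71  0.52  0.31 -0.65  0.87]
(array([ 55.6 , -66.03,   5.34]), np.float64(-1.294)) (array([ 43.64, -26.83,  -4.69]), np.float64(-1.486))
```

arm_command(motion=[40,-30,0,-0.7,1,40,-30,0,-0.7,1,40,-30,0,-0.7,1,40,-30,0,-0.7,1,40,-30,0,-0.7,1,40,-30,0,-0.7,1,40,-30,0,-0.7,1,40,-30,0,-0.7,1,55.6,-66,5.3,-1.294,1,55.6,-66,5.3,-1.294,1])

```text
clock: 1.4
tool_pos: [0.4908, -0.0742, 0.2362]
eef_rot: [0.775, 0.631, -0.0, 0.0]
contact_force: [1.4, -0.9, 0.4]
finger_gap: 0.0857
finger_force: 0.0
```

Run:
```python
from h import *
print(monitor.read_state()['tool_pos'],rel(.5234,.1908,.13,np.pi/2+.0088))
```

```text
[ 0.49078059 -0.07415317  0.23619111] (array([26.61, -2.17, 10.62]), np.float64(-0.213))
```

arm_command(motion=[26.6,-2.2,10.6,-0.213,1,26.6,-2.2,10.6,-0.213,1,26.6,-2.2,10.6,-0.213,1,26.6,-2.2,10.6,-0.213,1,26.6,-2.2,10.6,-0.213,1,26.6,-2.2,10.6,-0.213,1,26.6,-2.2,10.6,-0.213,1,26.6,-2.2,10.6,-0.213,1,26.6,-2.2,10.6,-0.213,1,26.6,-2.2,10.6,-0.213,1])

```text
clock: 2.65
tool_pos: [0.5247, 0.1881, 0.1308]
eef_rot: [0.706, 0.708, 0.0, 0.0]
contact_force: [1.2, 0.7, -0.0]
finger_gap: 0.0854
finger_force: 0.0
```

Run:
```python
from h import *
print(monitor.read_state()['tool_pos'],rel(.5234,.1908,.047,np.pi/2+.0088))
c=cams.capture('side')['color']
cv2.imwrite('pics/s1.png',cv2.resize(c[200:400,180:400],None,fx=3,fy=3,interpolation=cv2.INTER_CUBIC)[:600])
```

```text
[0.52470601 0.1881114  0.13084857] (array([ 0.27, -0.13,  8.38]), np.float64(-0.007))
```

View pics/s1.png

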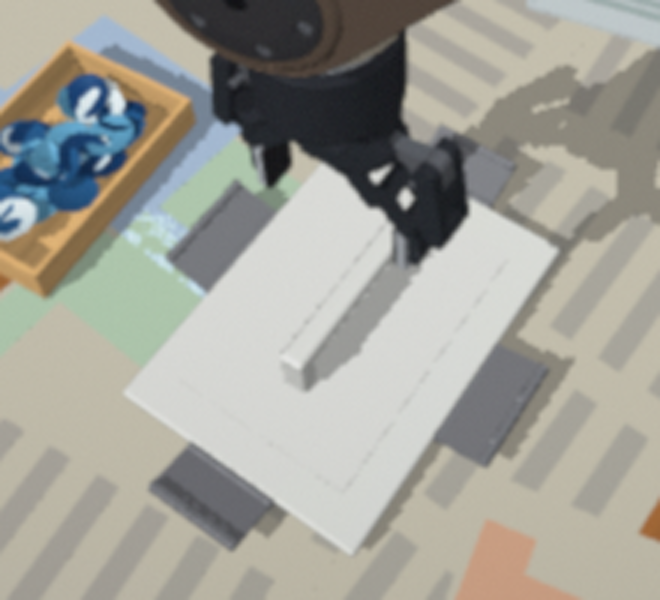

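The side crop shows the fingers either side of the handle. The lid's plate corners are at (125,393), (352,552) and (558,248). I'll cross-check the pose with these.

Run:
```python
from h import *
c=cams.capture('side'); t=cams.capture('top')
px=np.array([180,200])+(np.array([(125,393),(352,552),(558,248)])+.5)/3-.5
o=(c,[(.084,.114),(-.084,.114),(-.084,-.114)],.016,px)
cor=np.array([(1,1),(1,-1),(-1,-1),(-1,1)])
q=np.array([180,170])+(np.array([(105,107),(585,117),(580,472),(95,460)])+.5)/5-.5
o2=(t,cor*[.084,.114],.016,q)
print(fit([o],[.52,.19,0]));v,r=fit([o,o2],[.52,.19,0]);print(v,r)
print(rel(v[0],v[1],.047,np.pi/2+v[2]))
# box via side image: rim outer corners
```

```text
(array([0.52244654, 0.19248185, 0.01551079]), array([-1.54, -0.64,  0.55,  0.94,  1.02, -0.95]))
[0.52283458 0.19172596 0.01241347] [-1.45 -1.32  0.36  0.41  1.13 -1.15 -0.87 -0.17  0.25 -0.74 -0.06  0.61
 -0.89  1.26]
(array([ 0.33, -0.18,  8.36]), np.float64(-0.01))
```

Run:
```python
import cv2
a=cv2.imread('pics/side0.png')
cv2.imwrite('pics/boxs.png',cv2.resize(a[105:225,345:465],None,fx=5,fy=5,interpolation=cv2.INTER_CUBIC))
```

```text
(no output)
```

View pics/boxs.png

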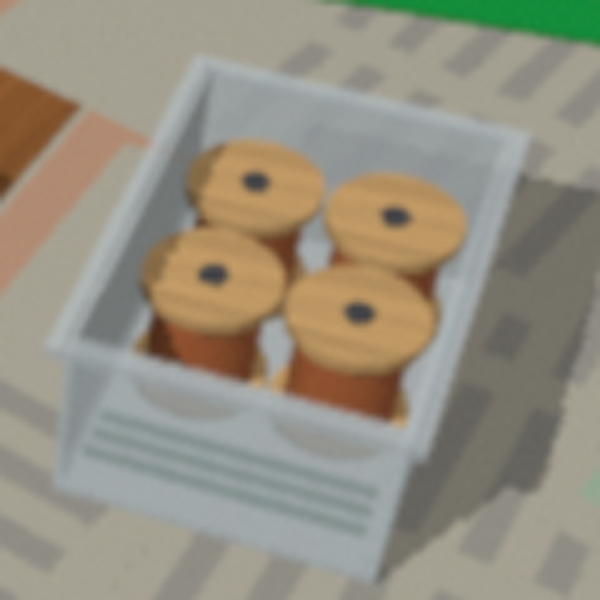

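Box rim corners in the side crop are (200,57), (526,133), (425,458) and (48,345). I'll descend and grip first.

arm_command(motion=[0.3,-0.2,8.4,-0.01,1,0.3,-0.2,8.4,-0.01,1,0.3,-0.2,8.4,-0.01,1,0.3,-0.2,8.4,-0.01,1,0.3,-0.2,8.4,-0.01,-1,0.3,-0.2,8.4,-0.01,-1,0.3,-0.2,8.4,-0.01,-1,0.3,-0.2,8.4,-0.01,-1,0.3,-0.2,8.4,-0.01,-1,0.3,-0.2,8.4,-0.01,-1])

```text
clock: 4.05
tool_pos: [0.5227, 0.1916, 0.0469]
eef_rot: [0.703, 0.712, 0.0, 0.0]
contact_force: [-1.2, -0.4, 6.3]
finger_gap: 0.0145
finger_force: 58.8
```

Run:
```python
from h import *
c=cams.capture('side'); t=cams.capture('top')
cor=np.array([(1,-1),(-1,-1),(-1,1),(1,1)])*[.082,.112]
a=(c,cor,.095,np.array([345,105])+(np.array([(200,57),(526,133),(425,458),(48,345)])+.5)/5-.5)
b=(t,cor,.095,np.array([365,178])+(np.array([(566,58),(638,435),(120,523),(48,148)])+.5)/5-.5)
for o in ([a],[b],[a,b]): print(fit(o,[.52,-.22,.2]))
s=monitor.read_state();print(s['clock'],s['tool_pos'],s['eef_rot'],s['contact_force'],s['finger_gap'],s['finger_force'])
```

```text
(array([ 0.51828485, -0.21494211,  0.20273994]), array([-0.77, -0.5 ,  1.26,  0.18,  0.49, -0.51, -0.98,  0.49]))
(array([ 0.51920639, -0.21910641,  0.20144153]), array([ 0.2 , -0.71,  0.52,  0.31, -0.65,  0.87, -0.07, -0.51]))
(array([ 0.51904285, -0.21787476,  0.2019112 ]), array([-0.43, -1.21,  1.47, -0.56,  0.69, -1.54, -0.6 , -0.47, -0.41,
       -0.67, -0.06,  0.34, -1.22,  0.96, -0.67, -0.42]))
4.15 [0.52269821 0.19160031 0.04690744] [7.02508787e-01 7.11675029e-01 1.68788626e-04 1.69211941e-04] [-1.11147611 -0.47318256  6.70311674] 0.014915882201007421 58.77897620201111
```

Gripped. Now I'll lift and carry it above the box, with the lid's underside at about z 0.15.

arm_command(motion=[0,0,-4,0,-1,0,0,-9,0,-1,0,0,-15,0,-1,-6,0,-15.3,0,-1,-12,0,-15.3,0,-1,-18,0,-15.3,-0.05,-1,-24,0,-15.3,-0.1,-1,-30,0,-15.3,-0.15,-1,-35,0,-15.3,-0.19,-1,-38,0,-15.3,-0.19,-1])

```text
clock: 5.4
tool_pos: [0.5269, -0.1906, 0.199]
eef_rot: [0.632, 0.775, -0.0, -0.0]
contact_force: [0.2, 0.6, -3.9]
finger_gap: 0.0145
finger_force: 59.9
```

Run:
```python
from h import *
s=monitor.read_state();print(s['tool_pos'],s['contact_force'],s['finger_gap'],rel(.519,-.218,.16,np.pi/2+.202))
```

```text
[ 0.52694861 -0.19063637  0.19897431] [ 0.18285355  0.55829247 -3.94113422] 0.014522492266243126 (array([-2.52, -1.32,  3.9 ]), np.float64(-0.0))
```

arm_command(motion=[-1.3,-0.7,1,0,-1,-2.5,-1.3,2.5,0,-1,-2.5,-1.3,3.9,0,-1,-2.5,-1.3,3.9,0,-1,-2.5,-1.3,3.9,0,-1,-2.5,-1.3,3.9,0,-1,-2.5,-1.3,3.9,0,-1,-2.5,-1.3,3.9,0,-1,-2.5,-1.3,3.9,0,-1,-2.5,-1.3,3.9,0,-1])

```text
clock: 6.65
tool_pos: [0.5198, -0.2155, 0.1606]
eef_rot: [0.632, 0.775, -0.0, 0.0]
contact_force: [-0.5, 0.6, -4.4]
finger_gap: 0.0147
finger_force: 59.8
```

Run:
```python
from h import *
s=monitor.read_state();print(s['tool_pos'],s['contact_force'],s['finger_gap'],rel(.519,-.218,.16,np.pi/2+.202))
t=cams.capture('top')['color'][165:285,350:510];c=cams.capture('side')['color'][95:235,330:490]
f=lambda a,k:cv2.resize(a,None,fx=k,fy=k,interpolation=cv2.INTER_CUBIC)
cv2.imwrite('pics/hov.png',f(c,4.0)); cv2.imwrite('pics/hovt.png',f(t,5.0))
```

```text
[ 0.51979521 -0.21549455  0.16057874] [-0.50688419  0.64547472 -4.41385093] 0.014736461221057087 (array([-0.23, -0.13,  0.06]), np.float64(0.001))
```

View pics/hov.png

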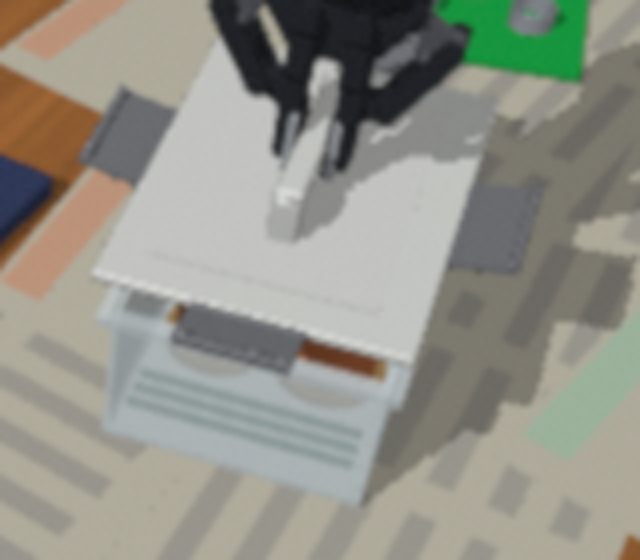

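Lid top corners in the side crop are (95,273), (412,360) and (497,113). Now the top view of the same moment.

View pics/hovt.png

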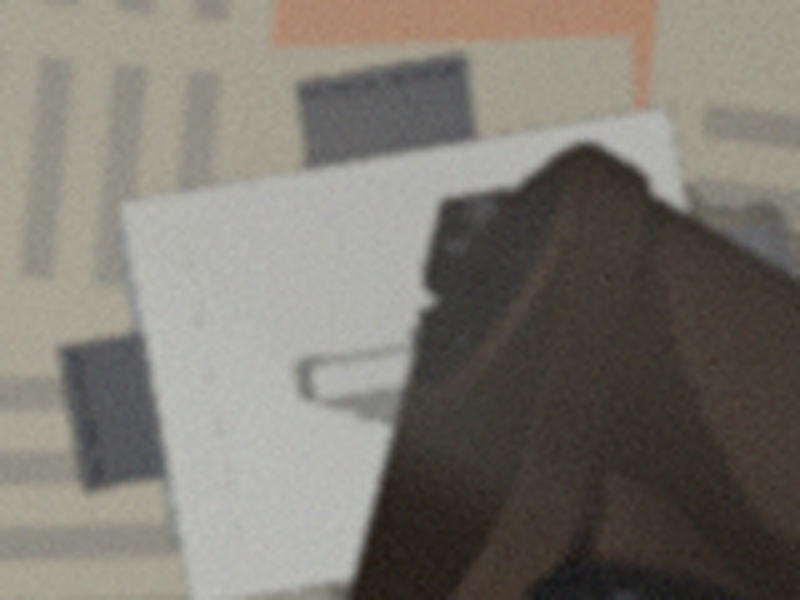

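Run:
```python
from h import *
c=cams.capture('side'); t=cams.capture('top')
A=np.array([.084,.114])
for z in (.1296,):
  a=(c,np.array([(1,1),(-1,1),(-1,-1)])*A,z,np.array([330,95])+(np.array([(95,274),(412,361),(497,113)])+.5)/4-.5)
  b=(t,np.array([(1,1),(1,-1),(-1,1)])*A,z,np.array([350,165])+(np.array([(123,205),(667,110),(190,600)])+.5)/5-.5)
  for o in ([a],[b],[a,b]): print(fit(o,[.52,-.22,.2]))
print(monitor.read_state()['tool_pos'])
```

```text
(array([ 0.5180609 , -0.21000301,  0.19833471]), array([-1.76,  0.36,  0.57,  1.24,  1.29, -2.67]))
(array([ 0.5199017 , -0.21562385,  0.19221602]), array([-0.68, -1.12,  0.77, -0.39, -0.1 ,  1.48]))
(array([ 0.51923027, -0.21402115,  0.19177806]), array([-1.48, -1.22,  0.41, -0.15,  1.76, -3.51, -1.46, -0.84, -0.  ,
       -0.06, -0.92,  1.76]))
[ 0.51979037 -0.21547956  0.16056642]
```

```bash
cat >> h.py <<'E'
def fits(c,L,z,px,x0):  # with free scale against blur
    L=np.asarray(L)
    def f(v):
        a=v[2];M=np.array([[np.cos(a),-np.sin(a)],[np.sin(a),np.cos(a)]])
        W=np.c_[(L*v[3])@M.T+v[:2],np.full(len(L),z)]
        return (proj(c,W)-px).ravel()
    s=least_squares(f,[*x0,1]);return np.round(s.x,4),np.round(s.fun,2)
E
python3 - <<'E'
from h import *
c=cams.capture('side'); t=cams.capture('top')
A=np.array([.084,.114]);B=np.array([.082,.112]);x0=[.52,-.22,.2]
P=lambda u,o,k:np.array(o)+(np.array(u)+.5)/k-.5
print('lid s',fits(c,np.array([(1,1),(-1,1),(-1,-1)])*A,.1296,P([(95,274),(412,361),(497,113)],(330,95),4),x0))
print('lid t',fits(t,np.array([(1,1),(1,-1),(-1,1)])*A,.1296,P([(123,205),(667,110),(190,600)],(350,165),5),x0))
k=np.array([(1,-1),(-1,-1),(-1,1),(1,1)])
print('box s',fits(c,k*B,.095,P([(200,57),(526,133),(425,458),(48,345)],(345,105),5),x0))
print('box t',fits(t,k*B,.095,P([(566,58),(638,435),(120,523),(48,148)],(365,178),5),x0))
E
```

```text
lid s (array([ 0.516 , -0.2075,  0.1915,  0.9595]), array([ 0.55,  0.21, -0.64,  0.48,  0.14, -0.78]))
lid t (array([ 0.5202, -0.2149,  0.1921,  0.9835]), array([ 0.  , -0.76, -0.36,  0.27,  0.36,  0.48]))
box s (array([ 0.518 , -0.2144,  0.2023,  0.9858]), array([-0.49,  0.12,  0.67,  0.63,  0.07, -0.97, -0.26,  0.35]))
box t (array([ 0.5192, -0.2191,  0.2014,  0.99  ]), array([-0.24, -0.23, -0.08,  0.03, -0.2 ,  0.41,  0.52, -0.21]))
```

arm_command(motion=[-0.4,-0.15,0.3,-0.005,-1,-0.4,-0.15,0.7,-0.005,-1,-0.4,-0.15,1.1,-0.005,-1,-0.4,-0.15,1.4,-0.005,-1,-0.4,-0.15,1.4,-0.005,-1,-0.4,-0.15,1.4,-0.005,-1,-0.4,-0.15,1.4,-0.005,-1,-0.4,-0.15,1.4,-0.005,-1,-0.4,-0.15,1.4,-0.005,-1,-0.4,-0.15,1.4,-0.005,-1])

```text
clock: 8.2
tool_pos: [0.5192, -0.2197, 0.1466]
eef_rot: [0.63, 0.777, -0.0, 0.0]
contact_force: [-0.1, 0.9, -4.2]
finger_gap: 0.015
finger_force: 59.9
```

Run:
```python
from h import *
s=monitor.read_state();print(s['tool_pos'],s['contact_force'],rel(.5192,-.2195,.133,np.pi/2+.202))
```

```text
[ 0.51915381 -0.2197029   0.14658961] [-0.0675812   0.86861568 -4.18000839] (array([0.02, 0.01, 1.36]), np.float64(0.006))
```

Commands are tracked well. I'll lower slowly, first to 9 mm further down, and watch the force.

arm_command(motion=[0,0,0.1,0,-1,0,0,0.2,0,-1,0,0,0.3,0,-1,0,0,0.4,0,-1,0,0,0.5,0,-1,0,0,0.6,0,-1,0,0,0.7,0,-1,0,0,0.8,0,-1,0,0,0.8,0,-1,0,0,0.8,0,-1])

```text
clock: 9.45
tool_pos: [0.5192, -0.2197, 0.1386]
eef_rot: [0.63, 0.777, -0.0, 0.0]
contact_force: [-0.5, -0.7, -5.2]
finger_gap: 0.0148
finger_force: 59.9
```

arm_command(motion=[0,0,0.1,0,-1,0,0,0.2,0,-1,0,0,0.3,0,-1,0,0,0.4,0,-1,0,0,0.45,0,-1,0,0,0.5,0,-1,0,0,0.55,0,-1,0,0,0.55,0,-1,0,0,0.55,0,-1,0,0,0.55,0,-1])

```text
clock: 10.7
tool_pos: [0.5193, -0.2193, 0.1354]
eef_rot: [0.63, 0.777, 0.0, 0.001]
contact_force: [-8.0, 9.5, 26.0]
finger_gap: 0.0147
finger_force: 63.8
```

The lid touches the plug edge, with side force toward tool +x and −y. I'll ease it that way and lower again.

arm_command(motion=[0,0,-0.3,0,-1,0.1,-0.06,-0.3,0,-1,0.1,-0.06,-0.2,0,-1,0.1,-0.06,-0.1,0,-1,0.1,-0.06,-0.05,0,-1,0.1,-0.06,0,0,-1,0.1,-0.06,0,0,-1,0.1,-0.06,0,0,-1,0.1,-0.06,0,0,-1,0.1,-0.06,0,0,-1])

```text
clock: 11.95
tool_pos: [0.5184, -0.2189, 0.133]
eef_rot: [0.63, 0.777, -0.0, 0.0]
contact_force: [-0.4, 0.1, -4.8]
finger_gap: 0.0146
finger_force: 59.9
```

arm_command(motion=[0,0,0.02,0,-1,0,0,0.04,0,-1,0,0,0.06,0,-1,0,0,0.08,0,-1,0,0,0.1,0,-1,0,0,0.1,0,-1,0,0,0.1,0,-1,0,0,0.1,0,-1,0,0,0.1,0,-1,0,0,0.1,0,-1])

```text
clock: 13.2
tool_pos: [0.5184, -0.2188, 0.1329]
eef_rot: [0.63, 0.777, 0.0, 0.0]
contact_force: [-2.9, 1.0, 9.5]
finger_gap: 0.0148
finger_force: 61.6
```

It is seated at 0.1329, exactly nominal. Now release and rise.

arm_command(motion=[0,0,0.05,0,1,0,0,0,0,1,0,0,0,0,1,0,0,0,0,1,0,0,0,0,1,0,0,-4,0,1,0,0,-8,0,1,0,0,-8,0,-1,0,0,-8,0,-1,0,0,-8,0,-1])

```text
clock: 14.45
tool_pos: [0.518, -0.2186, 0.2109]
eef_rot: [0.63, 0.777, -0.0, -0.001]
contact_force: [-1.0, 1.1, -0.6]
finger_gap: 0.032
finger_force: 0.0
```

Run:
```python
from h import *
s=monitor.read_state();print(s['tool_pos'],s['contact_force'],s['finger_gap'])
# tool offsets (cm) to point at distance d out from hinge for each clip, tips at z=h above hinge (world .0985)
b=np.array([.5184,-.2188]);a=.2035
ex=np.array([np.cos(a),np.sin(a)]);ey=np.array([-np.sin(a),np.cos(a)])
for n,v,r in(('near',-ex,.086),('far',ex,.086),('left',ey,.116),('right',-ey,.116)):
    p=b+v*(r+.026); print(n,p,rel(*p,.0985+.015+.022,np.pi/2+a))
```

```text
[ 0.51796048 -0.21863939  0.21090637] [-0.98226225  1.1273456  -0.59255837] 0.03204637853390163
near [ 0.40871109 -0.24143501] (array([  0.02, -11.15,   7.56]), np.float64(0.004))
far [ 0.62808891 -0.19616499] (array([-0.08, 11.25,  7.52]), np.float64(0.004))
left [ 0.48970204 -0.07973014] (array([14.17,  0.11,  7.56]), np.float64(0.004))
right [ 0.54709796 -0.35786986] (array([-1.423e+01, -1.000e-02,  7.520e+00]), np.float64(0.004))
```

The jaw will be shut. The far clip is first (tool +y).

arm_command(motion=[0,5,0,0,-1,0,11.2,2,0,-1,0,11.2,6.5,0,-1,0,11.2,7.5,0,-1,0,11.2,8.5,0,-1,0,11.1,9.5,0,-1,0,11,10.5,0,-1,0,11,11.3,0,-1,0,11,11.7,0,-1,0,10.8,11.7,0,-1])

```text
clock: 15.7
tool_pos: [0.6236, -0.1967, 0.0949]
eef_rot: [0.63, 0.777, -0.0, -0.0]
contact_force: [0.3, -0.5, -0.8]
finger_gap: -0.0001
finger_force: 0.0
```

Run:
```python
from h import *
s=monitor.read_state();print(s['tool_pos'],s['contact_force'],s['finger_gap'])
c=cams.capture('side')['color'][75:235,330:490]
cv2.imwrite('pics/far.png',cv2.resize(c,None,fx=3.75,fy=3.75,interpolation=cv2.INTER_CUBIC))
```

```text
[ 0.62363795 -0.19665104  0.0949022 ] [ 0.31736366 -0.48074332 -0.77169422] -6.769301037384041e-05
```

View pics/far.png

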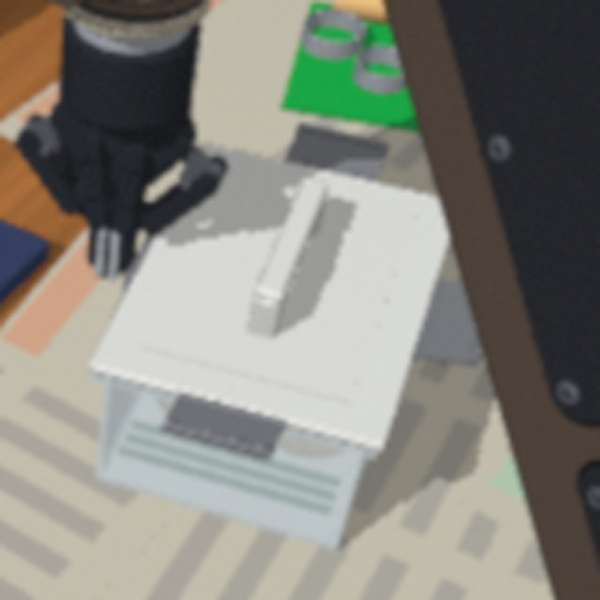

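The far clip no longer sticks out and the force is near zero, so it seems snapped. I'll press gently inward to make sure.

arm_command(motion=[0,-0.1,0,0,-1,0,-0.2,0,0,-1,0,-0.3,0,0,-1,0,-0.4,0,0,-1,0,-0.5,0,0,-1,0,-0.6,0,0,-1,0,-0.6,0,0,-1,0,-0.6,0,0,-1,0,-0.6,0,0,-1,0,-0.6,0,0,-1])

```text
clock: 17.0
tool_pos: [0.6182, -0.1978, 0.0951]
eef_rot: [0.63, 0.777, 0.0, 0.0]
contact_force: [2.0, 1.1, 1.2]
finger_gap: 0.0005
finger_force: 1.0
```

arm_command(motion=[0,-0.1,0,0,-1,0,-0.2,0,0,-1,0,-0.3,0,0,-1,0,-0.3,0,0,-1,0,-0.3,0,0,-1,0,-0.3,0,0,-1,0,-0.3,0,0,-1,0,-0.3,0,0,-1,0,-0.3,0,0,-1,0,-0.3,0,0,-1])

```text
clock: 18.25
tool_pos: [0.6173, -0.1984, 0.0957]
eef_rot: [0.63, 0.777, 0.001, 0.002]
contact_force: [13.8, 2.8, -2.3]
finger_gap: -0.0002
finger_force: 6.8
```

Contact is stiff at 15 mm from the hinge line, so the clip is flush. Next I'll go over to the left clip (tool +x).

arm_command(motion=[0,1.5,0,0,-1,0,1.5,-5,0,-1,0,1,-11,0,-1,4,-3,-11.7,0,-1,9,-6.5,-11.7,0,-1,14,-9.9,-11.7,0,-1,14,-9.9,-11.7,0,-1,14,-9.9,-8,0,-1,14,-9.9,-5,0,-1,14,-9.9,-5,0,-1])

```text
clock: 19.5
tool_pos: [0.4893, -0.082, 0.1436]
eef_rot: [0.63, 0.777, -0.001, -0.002]
contact_force: [-0.2, -0.1, 0.7]
finger_gap: -0.0002
finger_force: 0.0
```

```bash
cat >> h.py <<'E'
def where():
    "tool TCP in lid frame (cm) and tip height over the hinge line"
    p=monitor.read_state()['tool_pos'];a=.2035;d=(p[:2]-[.5184,-.2188])*100
    print('lidx %.2f lidy %.2f h %.2f'%(d@[np.cos(a),np.sin(a)],d@[-np.sin(a),np.cos(a)],(p[2]-.022-.0985)*100),monitor.read_state()['contact_force'])
E
python3 -c "from h import *;where()"
```

```text
lidx -0.09 lidy 13.98 h 2.31 [-0.15687389 -0.09126211  0.73934629]
```

arm_command(motion=[0,0,1,0,-1,0,0,2,0,-1,0,0,3,0,-1,-0.1,0,4,0,-1,-0.2,0,4.6,0,-1,-0.3,0,5,0,-1,-0.5,0,5,0,-1,-0.7,0,5,0,-1,-0.8,0,5,0,-1,-0.8,0,5,0,-1])

```text
clock: 20.75
tool_pos: [0.4911, -0.0898, 0.0952]
eef_rot: [0.63, 0.777, 0.0, 0.0]
contact_force: [-0.4, 0.2, -0.2]
finger_gap: -0.0001
finger_force: 0.0
```

```bash
python3 -c "from h import *;where()"
```

```text
lidx -0.06 lidy 13.19 h -2.53 [-0.41166279  0.21947861 -0.22850928]
```

Zero force with the finger this close (d=1.6) means it has already snapped. I'll confirm with a further small press, then go on to the near clip.

arm_command(motion=[-0.1,0,0,0,-1,-0.2,0,0,0,-1,-0.3,0,0,0,-1,-0.3,0,0,0,-1,-0.3,0,0,0,-1,-0.3,0,0,0,-1,-0.3,0,0,0,-1,-0.3,0,0,0,-1,-0.3,0,0,0,-1,-0.3,0,0,0,-1])

```text
clock: 22.0
tool_pos: [0.4915, -0.0922, 0.095]
eef_rot: [0.63, 0.777, -0.0, -0.0]
contact_force: [-1.5, 5.4, 2.0]
finger_gap: -0.0002
finger_force: 2.6
```

```bash
python3 -c "from h import *;where()"
```

```text
lidx -0.08 lidy 12.94 h -2.55 [-1.45042317  5.44667772  2.00052624]
```

Contact is stiff again, so the left clip is flush. Now to the near clip (tool −y).

arm_command(motion=[1.5,0,0,0,-1,1.5,0,-5,0,-1,1,0,-11,0,-1,-4,-3,-11.5,0,-1,-9,-7,-11.5,0,-1,-12.9,-10.9,-11.5,0,-1,-12.9,-10.9,-11.5,0,-1,-12.9,-10.9,-8,0,-1,-12.9,-10.9,-5,0,-1,-12.9,-10.9,-5,0,-1])

```text
clock: 23.25
tool_pos: [0.4115, -0.2399, 0.1438]
eef_rot: [0.63, 0.777, -0.0, -0.002]
contact_force: [1.1, -0.4, 0.6]
finger_gap: -0.0
finger_force: 0.0
```

```bash
python3 -c "from h import *;where()"
```

```text
lidx -10.90 lidy 0.09 h 2.33 [ 1.11565274 -0.35342849  0.55944764]
```

arm_command(motion=[0,0,1,0,-1,0,0,2,0,-1,0,0,3,0,-1,0,0.1,4,0,-1,0,0.2,4.6,0,-1,0,0.3,5,0,-1,0,0.5,5,0,-1,0,0.7,5,0,-1,0,0.9,5,0,-1,0,0.9,5,0,-1])

```text
clock: 24.5
tool_pos: [0.4204, -0.2395, 0.0952]
eef_rot: [0.63, 0.777, -0.0, -0.0]
contact_force: [-2.6, -0.5, -0.4]
finger_gap: -0.0001
finger_force: 1.7
```

```bash
python3 -c "from h import *;where()"
```

```text
lidx -10.02 lidy -0.05 h -2.53 [-2.56319848 -0.48401268 -0.4408904 ]
```

arm_command(motion=[0,0.1,0,0,-1,0,0.2,0,0,-1,0,0.2,0,0,-1,0,0.2,0,0,-1,0,0.2,0,0,-1,0,0.2,0,0,-1,0,0.2,0,0,-1,0,0.2,0,0,-1,0,0.2,0,0,-1,0,0.2,0,0,-1])

```text
clock: 25.75
tool_pos: [0.4209, -0.2392, 0.0951]
eef_rot: [0.63, 0.777, -0.001, -0.001]
contact_force: [-15.9, -9.3, 3.3]
finger_gap: -0.0004
finger_force: 8.8
```

```bash
python3 -c "from h import *;where()"
```

```text
lidx -9.96 lidy -0.03 h -2.54 [-15.9408949   -9.32481307   3.28593584]
```

Flush. Now the right clip (tool −x).

arm_command(motion=[0,-1.5,0,0,-1,0,-1.5,-5,0,-1,0,-1,-11,0,-1,-4,3,-11.5,0,-1,-9,7,-11.5,0,-1,-14,9.8,-11.5,0,-1,-14,9.8,-11.5,0,-1,-14,9.8,-8,0,-1,-14,9.8,-5,0,-1,-14,9.8,-5,0,-1])

```text
clock: 27.0
tool_pos: [0.546, -0.3547, 0.1434]
eef_rot: [0.63, 0.777, 0.0, -0.002]
contact_force: [0.1, -0.4, -0.0]
finger_gap: -0.0001
finger_force: 0.0
```

```bash
python3 -c "from h import *;where()"
```

```text
lidx -0.04 lidy -13.87 h 2.29 [ 0.05102517 -0.44337991 -0.01827152]
```

arm_command(motion=[0,0,1,0,-1,0,0,2,0,-1,0,0,3,0,-1,0.1,0,4,0,-1,0.2,0,4.6,0,-1,0.3,0,5,0,-1,0.5,0,5,0,-1,0.7,0,5,0,-1,0.9,0,5,0,-1,0.9,0,5,0,-1])

```text
clock: 28.25
tool_pos: [0.5454, -0.3469, 0.0953]
eef_rot: [0.63, 0.777, -0.0, 0.0]
contact_force: [0.5, 0.6, 0.2]
finger_gap: -0.0001
finger_force: 0.0
```

```bash
python3 -c "from h import *;where()"
```

```text
lidx 0.06 lidy -13.09 h -2.52 [0.50679014 0.58853896 0.24922146]
```

arm_command(motion=[0.1,0,0,0,-1,0.2,0,0,0,-1,0.2,0,0,0,-1,0.2,0,0,0,-1,0.2,0,0,0,-1,0.2,0,0,0,-1,0.2,0,0,0,-1,0.2,0,0,0,-1,0.2,0,0,0,-1,0.2,0,0,0,-1])

```text
clock: 29.5
tool_pos: [0.545, -0.345, 0.0951]
eef_rot: [0.63, 0.777, -0.0, 0.0]
contact_force: [-0.0, -0.3, 0.6]
finger_gap: 0.0002
finger_force: 0.0
```

```bash
python3 -c "from h import *;where()"
```

```text
lidx 0.05 lidy -12.90 h -2.54 [-0.03412488 -0.30739537  0.55392211]
```

Zero force at this distance means it has snapped. I'll back off, rise clear to the right and look.

arm_command(motion=[-1.5,0,0,0,-1,-1.5,0,-5,0,-1,-1.5,0,-11,0,-1,-6,-3,-15,0,-1,-12,-5,-15,0,-1,-18,-8,-15,0,-1,-22,-10,-15,0,-1,-22,-10,-15,0,-1,-22,-10,-15,0,-1,-22,-10,-15,0,-1])

```text
clock: 30.75
tool_pos: [0.4932, -0.5801, 0.2454]
eef_rot: [0.629, 0.777, 0.0, 0.0]
contact_force: [-0.6, -0.5, -0.4]
finger_gap: 0.0002
finger_force: 0.0
```

Run:
```python
from h import *
t=cams.capture('top')['color'][165:295,350:510];c=cams.capture('side')['color'][80:240,330:490]
f=lambda a:cv2.resize(a,(400,int(400*a.shape[0]/a.shape[1])),interpolation=cv2.INTER_CUBIC)
t,c=f(t),f(c);t=cv2.copyMakeBorder(t,0,len(c)-len(t),0,0,cv2.BORDER_CONSTANT)
cv2.imwrite('pics/end.png',np.hstack([t,c]))
```

```text
(no output)
```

View pics/end.png

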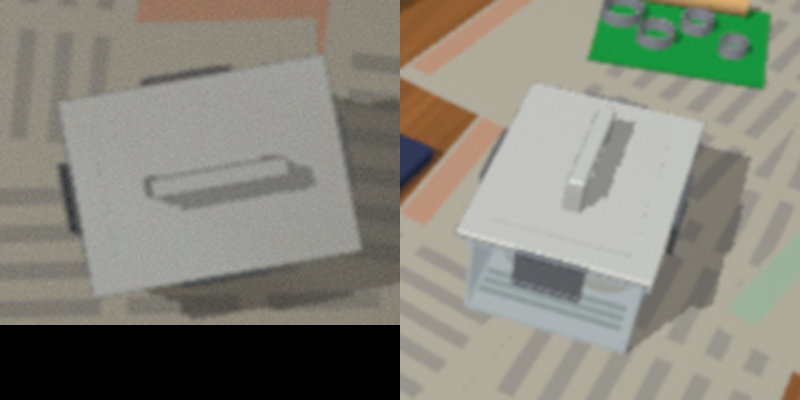

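The lid is square on the box. All four clips show only as thin dark slivers at the edges: far (187,75), left (68,200), near (220,275) and right (343,140). Handing in.

```bash
python3 -c "
from cell import arm;print(arm.hand_in())"
```

```text
the job is handed in; nothing more can be done
None
```

The lid is laid squarely on the rim and all four clips look snapped flush in the last pictures; the job was handed in at about 31 s, and no verdict was returned.

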